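# Run the patio awning from its hold-to-run controller

### The arm

A 6-joint arm with a two-finger parallel gripper is mounted at the origin on the work surface. World frame = base frame: x ahead of the robot, y to its left, z up, the work surface at z = 0. Lengths are in m, angles in rad, forces in N, time in s.
With the tool pointing down it reaches from about 0.35 to 0.975 m from the base axis. Payload 4.9 kg.
Tool frame: the origin (TCP) lies at the very end of the fingers, on their centre line; the grasp point (between the pads) lies 19 mm behind it; z points along the fingers, y is the line along which they close (so a half turn about z gives the same grasp; the last joint's range is limited). The gripper opens to 85 mm and grips with 20 to 120 N. Pads are 22 mm wide; open, the fingers measure 114 mm over their backs; the gripper's body (76 mm by 85 mm) begins 54 mm behind the grasp point. The pads swing forward as they close: fully open they stand 13 mm farther back than shut.
Start: joints at [-1.372, 0.053, 1.613, -0, 1.476, -0.119], TCP at [0.195, -0.594, 0.231] pointing down, gripper open.
Joint ranges: [-3.01, 3.01], [-1.01, 2.22], [0.06, 2.58], [-1.02, 4.17], [0.09, 2.62], [-3.14, 3.14]. Speed limits (rad/s): [2.57, 2.57, 3.14, 3.14, 3.14, 3.14].

### API

Orientations are given as a rotation vector (axis times angle).
In Python, from station import get_obs, optics, ctrl gives the robot as it stands.
- The arm moves only by the shell command python3 -m pendant 'ROWS' [FORCE]. ROWS is JSON, a list of rows, each a list of 3 entries, a list of its own where there are three numbers: the shift along the tool's x, y, z in mm, then the turn, a rotation vector about the tool's x, y, z in rad, then the opening, from 0 (shut) to 1 (fully open). A call has 1 to 12 rows; each row shifts and turns the commanded pose from where the row before left it, along the tool's axes as they then stand; what a row does not reach is not made up. A row lasts 1/12 s, in which the tool goes at most 41.7 mm and 7.16 degrees, less where a joint would pass 70% of its speed; a pose out of reach is approached as far as the arm can. A call is refused whole if a number of a shift passes 41.7 or a number of a turn 0.125, either way. A call with a gripper value outside its range is refused whole. The fingers move at their own pace and stop on an object; FORCE is the grip in N (left out, the last holds). Time passes only in rows, so rows that do not move let the fingers close. It gives the time, the measured TCP pose, the force, the opening and the grip force at its end, in the units of the state.
- get_obs(): the state, without advancing time (a new reading comes with each control period).
- optics.get_image(name): name is "scene" or "top" or "wrist"; returns the picture (384x512x3 uint8, red, green, blue); there is no depth.
- optics.camera_model(name): a dict with "fx", "fy", "cx", "cy" (pixels), "cam_to_world" (4x4, takes a point from camera to world coordinates). Camera axes: x right, y up, looking along -z (the intrinsics and any distortion apply to the point x, -y, -z); pixel columns grow to the right and rows downward; lengths in m; the calibration is good to about 2 mm. A picture is of the moment at which its call begins: read the wrist's pose just before it. camera_model takes no time and is no camera call; for the wrist camera it gives the pose at the moment of the call.
- ctrl.finish_job(): hands the job in; it is judged then, once.
The state is a dict: "t": time; "q": joint angles; "dq": joint speeds; "effort": joint torques, N m; "tool_pos": TCP position; "tool_rot": TCP orientation; "contact_force": force on the tool from outside, world axes, zero at the start; "wrist_torque": the same for the moment, N m; "opening": finger opening in m; "grip_force": force on a finger pad.
Only numpy, scipy, OpenCV 4.12 (cv2) and the standard library are available. Lean on these libraries where they do the work, as an engineer would, in place of code of your own. Each camera call takes 0.05 s, during which the arm holds its last target. There are 200 camera calls.

### The job

Run the patio awning out at slow speed: on its controller press the white, then the green, then the blue key, one at a time, each fully down and let right up before the next, with the orange paddle left at rest meanwhile and the yellow key never pressed. Then press the pad of the spring-loaded orange paddle down to half travel, where the paddle lies level and flush with the grey cheeks beside it, never pushing it on towards its bottom stop, keep it level for at least two seconds, and finish with the gripper still holding it there. Do not shift or tip the tumbler, its coaster, the cactus or the sunglasses case.

Things in the scene. Friction and masses are not known exactly. Their poses are not given: they have to be found in the camera images.
- console: Awning controller, fixed: light grey box 150 (its x) by 290 (its y) by 40 mm high, origin at the centre of its underside, z up. Four round keys on its +y half at x -31 or +31, y 25 or 89 mm; which colour is where changes from run to run. Orange paddle on its -y half.
- paddle_pad (a point): Spring-loaded hold-to-run paddle: orange plate 98 long, 44 wide, 8 mm thick, with a black rubber pad (42 by 40 mm, 3 mm proud) near its free end. Origin: centre of the pad's top, the place to press straight down; z is the pad's normal. Pad centre above the table: 80 mm at rest, 69 mm level (half travel), 58 mm at the bottom stop. In the console frame at x -30, y -90 mm.
- paddle_hinge (a point): Hinge axis of the paddle, along the console's y, 62 mm above the table, 75 mm from the pad's centre towards the console's +x. The free end (20 mm beyond the pad's centre) stands up at rest.
- cheeks (a point): Point midway between the tops of the two fixed grey cheeks (each 46 long in x, 7 mm thick, tops 66 mm above the table, 60 mm apart centre to centre) that flank the hinged part of the paddle. At half travel the orange face is level and flush with these tops.
- paddle (a joint): Paddle angle in rad: 0 at rest (free end up, sloping 0.15 rad), 0.15 level (half travel), 0.30 at the bottom stop; 0.1 rad is about 7.5 mm at the pad. Push at the pad: about 2.4 N to start, 8.4 N at half travel, 14 N at the stop; springs back when let go.
- key_white (a joint): Travel of the white key in m: 0 up, 0.006 fully down; spring, 1.5 N to start, 5 N fully down; springs back when let go.
- key_white_top (a point): Centre of the top face of the white key, a round cap 32 mm across in a black collar 48 mm across; 62 mm above the table when up; 10 mm above the collar when up, and pressed straight down.
- key_green (a joint): Travel of the green key in m: 0 up, 0.006 fully down; spring, 1.5 N to start, 5 N fully down; springs back when let go.
- key_green_top (a point): Centre of the top face of the green key, a round cap 32 mm across in a black collar 48 mm across; 62 mm above the table when up; 10 mm above the collar when up, and pressed straight down.
- key_blue (a joint): Travel of the blue key in m: 0 up, 0.006 fully down; spring, 1.5 N to start, 5 N fully down; springs back when let go.
- key_blue_top (a point): Centre of the top face of the blue key, a round cap 32 mm across in a black collar 48 mm across; 62 mm above the table when up; 10 mm above the collar when up, and pressed straight down.
- key_yellow (a joint): Travel of the yellow key in m: 0 up, 0.006 fully down; spring, 1.5 N to start, 5 N fully down; springs back when let go.
- key_yellow_top (a point): Centre of the top face of the yellow key, a round cap 32 mm across in a black collar 48 mm across; 62 mm above the table when up; 10 mm above the collar when up, and pressed straight down.
- tumbler: Aluminium tumbler with a black clip-on lid, 76 mm across, 153 mm high, loose, standing on the coaster. Origin: centre of its underside, z up.
- coaster: Round wooden coaster, 100 mm across, 10 mm thick, loose, under the tumbler. Origin: centre of its underside.
- cactus: Small cactus in a white ceramic pot, 84 mm across, 145 mm high in all, loose. Origin: centre of its underside, z up.
- sunglasses_case: Brown sunglasses case, lid shut, 66 (its x) by 160 (its y) by 55 mm high, loose, beyond the console. Origin: centre of its underside, z up.

How it is judged:
By the outcome, as a careful person would: the job done as asked, in the order asked, and still so for the second after the job is handed in, while the arm keeps its last pose, push and grip.
It also fails if it takes over 53 s, if anything falls off the work surface, if the arm or the gripper's body presses on something with over 40 N, if the wrist force passes 120 N, or if a joint passes its speed limit or range.

## Working session

There is one attempt and no reset: what is moved stays moved. The work goes in short steps, Python scripts to look and compute and a shell command to move; the robot and the scene stay as the last step left them, time stands still between calls to the robot, and variables do not carry over. Pictures are saved under pics/ and viewed, at most 10 in all, crops included, and the job is handed in when it is done.

```bash
mkdir -p pics; python3 - <<'E'
from station import get_obs, optics
import cv2,numpy as np
o=get_obs();print(o)
ims=[]
for n in("scene","top"):
    im=optics.get_image(n);np.save(f"pics/{n}.npy",im);m=optics.camera_model(n);print(n,m)
    cv2.imwrite(f"pics/{n}.png",im[:,:,::-1])
E
```

```text
{'t': 0.0, 'q': array([-1.37199475e+00,  5.33954077e-02,  1.61428542e+00, -1.89160497e-06,
        1.47600026e+00, -1.19018894e-01]), 'dq': array([-0.00150578, -0.00013801,  0.00045716, -0.00028365, -0.00021042,
        0.00049402]), 'effort': array([-1.83135242e-03, -3.93679225e+01, -3.70180392e+01, -1.84492360e-04,
        7.08583262e-03,  6.77782950e-06]), 'tool_pos': array([ 0.19517598, -0.59309104,  0.23004424]), 'tool_rot': array([-3.09994912e+00, -4.96802826e-01,  1.33695602e-04]), 'contact_force': array([-0.37023936,  0.28711675, -0.1082145 ]), 'wrist_torque': array([-0.01219323,  0.01966178,  0.03559417]), 'grip_force': 0.0, 'opening': 0.08475353769863303}
scene {'fx': 375.8206624892118, 'fy': 375.8206624892118, 'cx': 251.2363575373841, 'cy': 192.72820924356466, 'cam_to_world': array([[ 0.13559609, -0.72947777,  0.67042962,  1.11941276],
       [ 0.99068175,  0.10855753, -0.08224915, -0.03540074],
       [-0.01278126,  0.67533506,  0.7374003 ,  0.64385086],
       [ 0.        ,  0.        ,  0.        ,  1.        ]])}
top {'fx': 410.6767137104553, 'fy': 410.6767137104553, 'cx': 256.17599237759924, 'cy': 191.16140538075587, 'cam_to_world': array([[ 0.00663388,  0.99486412, -0.10100185,  0.51097973],
       [-0.99997127,  0.0069703 ,  0.00297832,  0.0302312 ],
       [ 0.00366704,  0.10097919,  0.99488178,  0.9150701 ],
       [ 0.        ,  0.        ,  0.        ,  1.        ]])}
```

View pics/top.png

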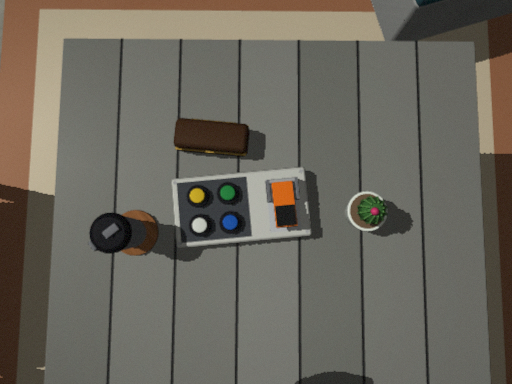

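View pics/scene.png

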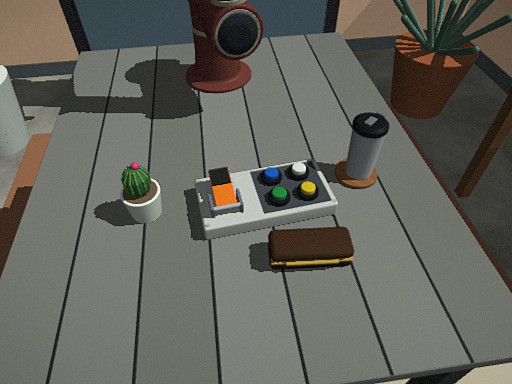

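The top view shows yellow (197,195), green (228,192), white (199,225), blue (231,222), the black pad (286,215), cactus (368,211) and tumbler (112,233). The scene view shows the same layout. Next I'll triangulate from colour masks.

```bash
cat > h.py <<'E'
import numpy as np,cv2
from station import optics
def ray(m,u,v):
    T=m["cam_to_world"];d=T[:3,:3]@np.array([(u-m["cx"])/m["fx"],-(v-m["cy"])/m["fy"],-1]);return T[:3,3],d/np.linalg.norm(d)
def plane(m,u,v,z):
    o,d=ray(m,u,v);return o+d*(z-o[2])/d[2]
def tri(rs):
    A=sum(np.eye(3)-np.outer(d,d) for o,d in rs);b=sum((np.eye(3)-np.outer(d,d))@o for o,d in rs)
    p=np.linalg.solve(A,b);return p,max(np.linalg.norm((np.eye(3)-np.outer(d,d))@(p-o)) for o,d in rs)
R={"white":((0,0,120),(180,60,255)),"green":((50,120,40),(80,255,255)),"blue":((105,120,40),(130,255,255)),"yellow":((18,150,80),(32,255,255)),"orange":((3,180,120),(14,255,255)),"black":((0,0,0),(180,255,35))}
def blob(im,c,near,rad):
    h=cv2.cvtColor(im,cv2.COLOR_RGB2HSV);k=cv2.inRange(h,*map(np.array,R[c]))
    w=np.zeros_like(k);cv2.circle(w,near,rad,255,-1);k&=w
    n,l,s,ce=cv2.connectedComponentsWithStats(k)
    i=1+np.argmax(s[1:,4]);return ce[i],s[i],(l==i)
E
python3 - <<'E'
from h import *
ne={"white":((199,225),(300,169),11),"green":((228,192),(280,196),13),"blue":((231,222),(272,175),13),"yellow":((197,195),(309,189),13),"orange":((283,193),(224,190),25),"black":((286,215),(220,176),13)}
P={}
mt,ms=[optics.camera_model(n) for n in("top","scene")]
for c,(a,b,r) in ne.items():
    ct,st,_=blob(np.load("pics/top.npy"),c,a,r);cs,ss,_=blob(np.load("pics/scene.npy"),c,b,r)
    print(c,ct.round(1),st,cs.round(1),ss,*tri([ray(mt,*ct),ray(ms,*cs)]),plane(mt,*ct,.062 if c!='black' else .08).round(4),plane(ms,*cs,.062 if c!='black' else .08).round(4))
im=np.load("pics/top.npy")[150:260,160:400];cv2.imwrite("pics/c.png",cv2.resize(im,None,fx=3.3,fy=3.3,interpolation=cv2.INTER_CUBIC)[:,:,::-1])
for n,u,v,z in (("cactus",368,211,.06),("tumbler",112,233,.16),("case",211,137,.055)): print(n,plane(mt,u,v,z).round(3))
E
```

```text
white [198.9 224.7] [192 218  15  15 173] [299.  165.8] [291 158  16  16 161] [0.52689833 0.14574514 0.06381571] 0.00018114682085356934 [0.5269 0.1458 0.062 ] [0.525  0.1465 0.062 ]
green [227.  192.2] [220 185  15  15 190] [279.1 193.1] [272 187  15  14 167] [0.59552557 0.08854295 0.05700925] 0.0003051713817333771 [0.5951 0.0885 0.062 ] [0.6    0.0872 0.062 ]
blue [229.6 221.7] [222 214  16  16 206] [271.2 173.4] [264 168  15  12 153] [0.53378567 0.08237101 0.05615917] 0.00027843684841982015 [0.5337 0.0823 0.062 ] [0.5396 0.0809 0.062 ]
yellow [196.4 195. ] [189 188  16  15 188] [308.2 187.4] [301 181  15  14 159] [0.58905225 0.15260167 0.05766769] 0.00017652287735512855 [0.5887 0.1522 0.062 ] [0.593 0.151 0.062]
orange [282.8 193.4] [272 181  23  26 490] [223.5 194. ] [212 183  25  23 422] [ 0.59245336 -0.02794093  0.06952943] 0.0005813599360156933 [ 0.5932 -0.0279  0.062 ] [ 0.5855 -0.0284  0.062 ]
black [285.3 214.9] [276 205  20  21 339] [219.5 176.3] [210 168  20  18 124] [ 0.54771828 -0.03228861  0.0777992 ] 0.0003644732179144536 [ 0.5476 -0.0318  0.08  ] [ 0.5499 -0.0327  0.08  ]
cactus [ 0.558 -0.206  0.06 ]
tumbler [0.509 0.291 0.16 ]
case [0.714 0.125 0.055]
```

View pics/c.png

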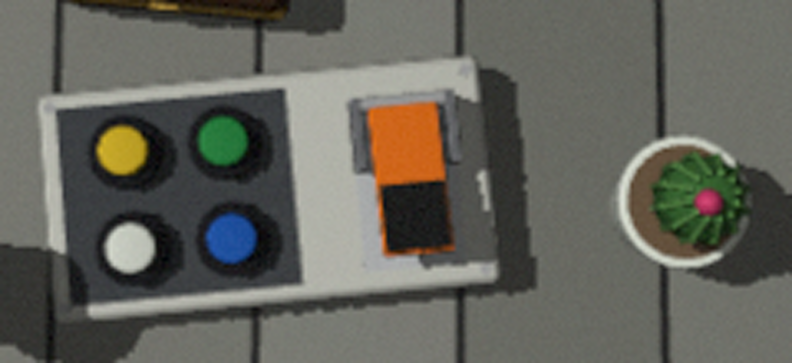

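```bash
python3 -m pendant '[[[0,0,0],[0,0,0.106],0],[[0,0,0],[0,0,0.106],0],[[10,-18,0],[0,0,0],0],[[20,-35,0],[0,0,0],0],[[20,-35,0],[0,0,0],0],[[20,-35,0],[0,0,0],0],[[20,-35,0],[0,0,0],0],[[20,-35,0],[0,0,0],0],[[20,-35,0],[0,0,0],0],[[20,-35,0],[0,0,0],0],[[20,-35,0],[0,0,0],0],[[20,-35,0],[0,0,0],0]]' 40
python3 -m pendant '[[[20,-35,0],[0,0,0],0],[[20,-35,0],[0,0,0],0],[[20,-35,0],[0,0,0],0],[[20,-35,0],[0,0,0],0],[[20,-35,10],[0,0,0],0],[[20,-35,10],[0,0,0],0],[[20,-35,10],[0,0,0],0],[[20,-35,10],[0,0,0],0],[[20,-35,10],[0,0,0],0],[[10,-18,10],[0,0,0],0],[[0,0,0],[0,0,0],0],[[0,0,0],[0,0,0],0]]'
cat >> h.py <<'E'
from scipy.spatial.transform import Rotation as Rn
TG={"white":(.5269,.1458,.062),"green":(.5951,.0885,.062),"blue":(.5337,.0823,.062),"pad":(.5472,-.0322,.08)}
def to(o,n):
    M=Rn.from_rotvec(o["tool_rot"]).as_matrix();return (M.T@(np.array(TG[n])-o["tool_pos"])*1000).round(1),M.round(3).tolist()
E
python3 - <<'E'
from h import *
from station import get_obs
o=get_obs();print(o['t'],o['tool_pos'],to(o,'white'))
cv2.imwrite("pics/w.png",optics.get_image("wrist")[:,:,::-1])
E
```

```text
t: 1.1
tool_pos: [0.3491, -0.2405, 0.2309]
tool_rot: [-3.137, -0.165, 0.0]
contact_force: [1.4, 0.3, -0.6]
opening: -0.0002
grip_force: 0.0
t: 2.1
tool_pos: [0.502, 0.1096, 0.1699]
tool_rot: [3.137, 0.17, -0.005]
contact_force: [-0.2, -0.6, 0.2]
opening: -0.0003
grip_force: 0.0
2.1 [0.50202269 0.10956705 0.1698596 ] (array([ 29. , -33.4, 107.8]), [[0.994, 0.108, -0.003], [0.108, -0.994, -0.001], [-0.003, 0.0, -1.0]])
```

View pics/w.png

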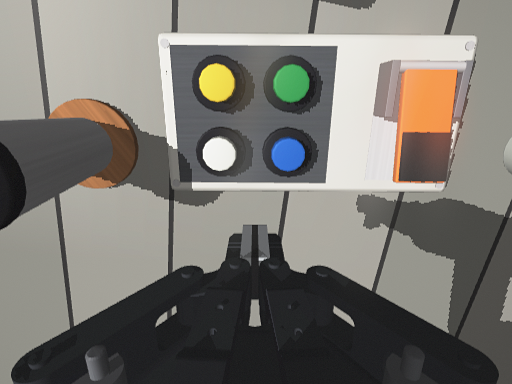

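The wrist view shows white at (219,154), blue (288,155), green (291,83), yellow (217,83) and the pad at (425,157), with the closed fingertips at about (256,230). I'll cross-check the positions with this picture and move above white.

```bash
python3 - <<'E'
from h import *
m=optics.camera_model("wrist");im=cv2.imread("pics/w.png")[:,:,::-1].copy()
for c,n in {"white":(219,154),"blue":(288,155),"green":(291,83),"yellow":(217,83),"black":(425,157)}.items():
    ce,s,_=blob(im,c,n,20 if c!="white" else 17);print(c,ce.round(1),s,plane(m,*ce,.08 if c=="black" else .062).round(4))
E
python3 -m pendant '[[[10,-11,10],[0,0,0],0],[[10,-11,20],[0,0,0],0],[[9,-11,20],[0,0,0],0],[[0,0,20],[0,0,0],0],[[0,0,10],[0,0,0],0],[[0,0,0],[0,0,0],0],[[0,0,0],[0,0,0],0]]'
python3 - <<'E'
from h import *
from station import get_obs
o=get_obs();print(o['t'],o['tool_pos'],to(o,'white')[0],o['contact_force'])
m=optics.camera_model("wrist");im=optics.get_image("wrist");cv2.imwrite("pics/w2.png",im[:,:,::-1])
E
```

```text
white [218.9 153.9] [203 137  33  34 872] [0.5273 0.1441 0.062 ]
blue [287.5 153.7] [271 136  34  36 941] [0.5341 0.0811 0.062 ]
green [291.   83.1] [ 273   64   37   39 1096] [0.595  0.0867 0.062 ]
yellow [216.5  82.4] [ 199   63   36   39 1100] [0.5889 0.1502 0.062 ]
t: 2.73
tool_pos: [0.528, 0.1436, 0.0916]
tool_rot: [3.137, 0.164, -0.001]
contact_force: [0.8, 0.1, -0.5]
opening: 0.0002
grip_force: 0.0
2.7333 [0.52802673 0.14358681 0.09155902] [-0.9 -2.3 29.6] [ 0.75147302  0.14107078 -0.49334422]Traceback (most recent call last):
  File "<stdin>", line 4, in <module>
  File "h.py", line 15, in blob
    i=1+np.argmax(s[1:,4]);return ce[i],s[i],(l==i)
        ~~~~~~~~~^^^^^^^^^
    return _wrapfunc(a, 'argmax', axis=axis, out=out, **kwds)
    return bound(*args, **kwds)
ValueError: attempt to get argmax of an empty sequence
```

View pics/w2.png

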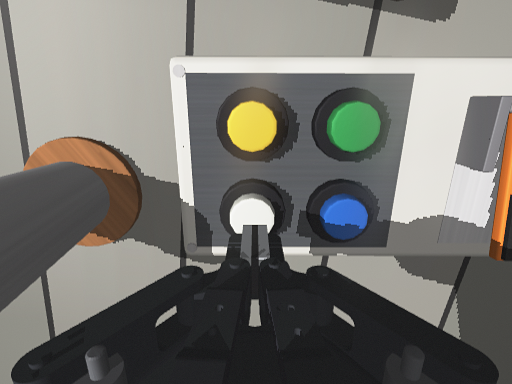

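White lies just under the fingertips in this view. I'll press down step by step and watch the force.

```bash
python3 -m pendant '[[[0,-1,10],[0,0,0],0],[[0,0,10],[0,0,0],0],[[0,0,6],[0,0,0],0],[[0,0,3],[0,0,0],0],[[0,0,3],[0,0,0],0],[[0,0,2],[0,0,0],0],[[0,0,0],[0,0,0],0],[[0,0,0],[0,0,0],0],[[0,0,0],[0,0,0],0]]'
python3 -m pendant '[[[0,0,1],[0,0,0],0],[[0,0,0],[0,0,0],0],[[0,0,0],[0,0,0],0]]'
```

```text
t: 3.53
tool_pos: [0.5283, 0.1456, 0.0578]
tool_rot: [-3.137, -0.166, -0.001]
contact_force: [-3.6, -1.3, 4.0]
opening: -0.0003
grip_force: 1.9
t: 3.78
tool_pos: [0.5284, 0.1457, 0.0567]
tool_rot: [-3.137, -0.166, -0.001]
contact_force: [-2.5, 0.1, 4.8]
opening: 0.0
grip_force: 2.2
```

```bash
python3 -m pendant '[[[0,0,1],[0,0,0],0],[[0,0,1],[0,0,0],0],[[0,0,0],[0,0,0],0],[[0,0,0],[0,0,0],0],[[0,0,0],[0,0,0],0]]'
```

```text
t: 4.2
tool_pos: [0.5285, 0.1457, 0.0559]
tool_rot: [-3.137, -0.166, -0.0]
contact_force: [-6.2, -0.7, 11.5]
opening: -0.0001
grip_force: 6.1
```

```bash
python3 -m pendant '[[[0,0,-8],[0,0,0],0],[[0,0,-15],[0,0,0],0],[[0,0,-7],[0,0,0],0],[[15,16,0],[0,0,0],0],[[15,16,0],[0,0,0],0],[[15,16,0],[0,0,0],0],[[15,16.5,0],[0,0,0],0],[[0,0,0],[0,0,0],0],[[0,0,0],[0,0,0],0]]'
python3 - <<'E'
from h import *
from station import get_obs
o=get_obs();print(o['t'],o['tool_pos'],to(o,'green')[0],o['contact_force'])
im=optics.get_image("wrist");cv2.imwrite("pics/w3.png",im[:,:,::-1])
E
```

```text
t: 4.95
tool_pos: [0.5951, 0.0872, 0.0839]
tool_rot: [-3.137, -0.164, -0.0]
contact_force: [-0.0, 0.7, -0.6]
opening: 0.0001
grip_force: 0.0
4.95 [0.59507037 0.08720857 0.08394821] [ 0.2 -1.3 21.9] [-0.01361336  0.69689524 -0.59618867]
```

View pics/w3.png

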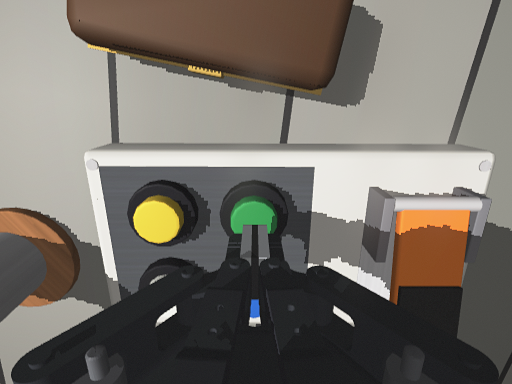

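The fingertips stand over the green key at (253,218), clear of the case. Pressing and letting up, with a reading at the bottom.

```bash
python3 -m pendant '[[[0,0,10],[0,0,0],0],[[0,0,9],[0,0,0],0],[[0,0,3],[0,0,0],0],[[0,0,3],[0,0,0],0],[[0,0,2],[0,0,0],0],[[0,0,1.5],[0,0,0],0],[[0,0,1],[0,0,0],0],[[0,0,0],[0,0,0],0],[[0,0,0],[0,0,0],0],[[0,0,0],[0,0,0],0]]'
```

```text
t: 5.83
tool_pos: [0.594, 0.0882, 0.056]
tool_rot: [-3.137, -0.167, 0.003]
contact_force: [-6.6, 1.2, 8.3]
opening: -0.0003
grip_force: 4.5
```

```bash
python3 -m pendant '[[[0,0,0.7],[0,0,0],0],[[0,0,0],[0,0,0],0],[[0,0,0],[0,0,0],0]]'
python3 -m pendant '[[[0,0,-8],[0,0,0],0],[[0,0,-15],[0,0,0],0],[[0,0,-7],[0,0,0],0],[[-15,0,0],[0,0,0],0],[[-15,0,0],[0,0,0],0],[[-15,0,0],[0,0,0],0],[[-16,-0.5,0],[0,0,0],0],[[0,0,0],[0,0,0],0],[[0,0,0],[0,0,0],0]]'
```

```text
t: 6.08
tool_pos: [0.594, 0.0882, 0.0559]
tool_rot: [-3.137, -0.167, 0.003]
contact_force: [-8.6, 0.7, 11.9]
opening: -0.0003
grip_force: 6.1
t: 6.83
tool_pos: [0.5339, 0.0818, 0.0842]
tool_rot: [3.137, 0.166, 0.002]
contact_force: [-0.4, -0.1, 0.9]
opening: -0.0002
grip_force: 0.0
```

```bash
python3 -m pendant '[[[0,0,10],[0,0,0],0],[[0,0,9],[0,0,0],0],[[0,0,3],[0,0,0],0],[[0,0,3],[0,0,0],0],[[0,0,2],[0,0,0],0],[[0,0,1.5],[0,0,0],0],[[0,0,1.5],[0,0,0],0],[[0,0,0],[0,0,0],0],[[0,0,0],[0,0,0],0],[[0,0,0],[0,0,0],0]]'
```

```text
t: 7.67
tool_pos: [0.5338, 0.0818, 0.0559]
tool_rot: [3.137, 0.166, -0.003]
contact_force: [-7.5, -0.3, 13.4]
opening: 0.0004
grip_force: 6.5
```

```bash
python3 -m pendant '[[[0,0,-8],[0,0,0],0],[[0,0,-15],[0,0,0],0],[[0,0,-20],[0,0,0],0],[[0,0,-12],[0,0,0],0],[[0,20,0],[0,0,0],0],[[0,30,0],[0,0,0],0],[[1,30,0],[0,0,0],0],[[0,20,0],[0,0,0],0],[[0,14.5,0],[0,0,0],0],[[0,0,0],[0,0,0],0],[[0,0,0],[0,0,0],0]]'
python3 - <<'E'
from h import *
from station import get_obs
o=get_obs();print(o['t'],o['tool_pos'],to(o,'pad')[0],o['contact_force'])
im=optics.get_image("wrist");sc=optics.get_image("scene")
cv2.imwrite("pics/w4.png",np.hstack([cv2.resize(im,(400,300)),cv2.resize(sc[110:260,160:360],(400,300))])[:,:,::-1])
E
```

```text
t: 8.58
tool_pos: [0.547, -0.0323, 0.109]
tool_rot: [-3.137, -0.164, -0.0]
contact_force: [0.2, -0.2, -0.4]
opening: 0.0002
grip_force: 0.0
8.5833 [ 0.54703717 -0.03234282  0.10902437] [ 0.2 -0.1 29. ] [ 0.19321704 -0.16681933 -0.40507536]
```

View pics/w4.png

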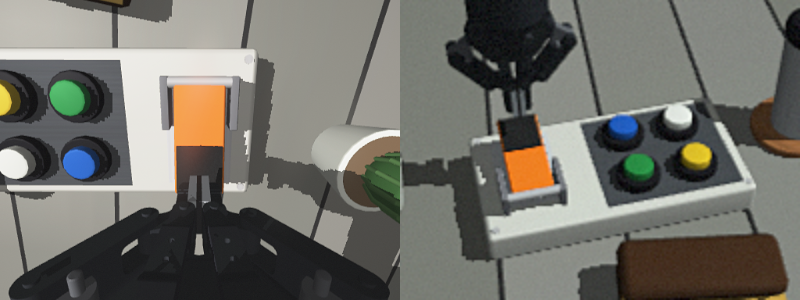

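The fingers stand centred above the black pad, with the cactus clear to the right and all keys up. Descending gently.

```bash
python3 -m pendant '[[[0,0,10],[0,0,0],0],[[0,0,10],[0,0,0],0],[[0,0,5],[0,0,0],0],[[0,0,3],[0,0,0],0],[[0,0,2],[0,0,0],0],[[0,0,2],[0,0,0],0],[[0,0,2],[0,0,0],0],[[0,0,2],[0,0,0],0],[[0,0,0],[0,0,0],0],[[0,0,0],[0,0,0],0],[[0,0,0],[0,0,0],0],[[0,0,0],[0,0,0],0]]'
```

```text
t: 9.68
tool_pos: [0.5471, -0.0319, 0.0738]
tool_rot: [-3.137, -0.166, -0.0]
contact_force: [-3.6, 2.1, 5.1]
opening: 0.0003
grip_force: 2.7
```

```bash
python3 -m pendant '[[[0,0,1],[0,0,0],0],[[0,0,1],[0,0,0],0],[[0,0,1],[0,0,0],0],[[0,0,1],[0,0,0],0],[[0,0,0.5],[0,0,0],0],[[0,0,0],[0,0,0],0],[[0,0,0],[0,0,0],0],[[0,0,0],[0,0,0],0],[[0,0,0],[0,0,0],0]]'
python3 - <<'E'
from h import *
sc=optics.get_image("scene");im=optics.get_image("wrist")
cv2.imwrite("pics/w5.png",np.hstack([cv2.resize(im[:200,180:380],(400,400),interpolation=cv2.INTER_CUBIC),cv2.resize(sc[150:220,190:260],(400,400),interpolation=cv2.INTER_CUBIC)])[:,:,::-1])
E
```

```text
t: 10.43
tool_pos: [0.5467, -0.032, 0.0695]
tool_rot: [-3.137, -0.166, 0.002]
contact_force: [-5.5, -0.1, 8.3]
opening: -0.0
grip_force: 3.9
```

View pics/w5.png

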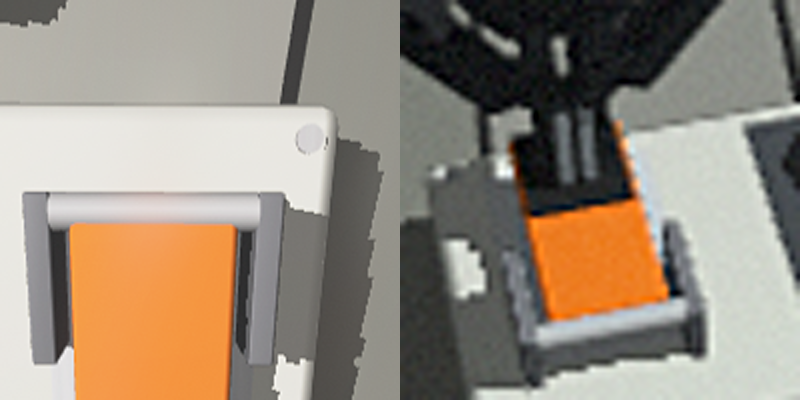

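The paddle looks level and flush with the cheeks, and z 69.5 mm at 8.3 N agrees with that. I'll trim it slightly and hold.

```bash
H='hold'; python3 -m pendant '[[[0,0,0.4],[0,0,0],0],[[0,0,0],[0,0,0],0],[[0,0,0],[0,0,0],0],[[0,0,0],[0,0,0],0],[[0,0,0],[0,0,0],0],[[0,0,0],[0,0,0],0],[[0,0,0],[0,0,0],0],[[0,0,0],[0,0,0],0],[[0,0,0],[0,0,0],0],[[0,0,0],[0,0,0],0],[[0,0,0],[0,0,0],0],[[0,0,0],[0,0,0],0]]'
python3 -m pendant '[[[0,0,0],[0,0,0],0],[[0,0,0],[0,0,0],0],[[0,0,0],[0,0,0],0],[[0,0,0],[0,0,0],0],[[0,0,0],[0,0,0],0],[[0,0,0],[0,0,0],0],[[0,0,0],[0,0,0],0],[[0,0,0],[0,0,0],0],[[0,0,0],[0,0,0],0],[[0,0,0],[0,0,0],0],[[0,0,0],[0,0,0],0],[[0,0,0],[0,0,0],0]]'
python3 -m pendant '[[[0,0,0],[0,0,0],0],[[0,0,0],[0,0,0],0],[[0,0,0],[0,0,0],0],[[0,0,0],[0,0,0],0],[[0,0,0],[0,0,0],0],[[0,0,0],[0,0,0],0],[[0,0,0],[0,0,0],0],[[0,0,0],[0,0,0],0],[[0,0,0],[0,0,0],0],[[0,0,0],[0,0,0],0],[[0,0,0],[0,0,0],0],[[0,0,0],[0,0,0],0]]'
```

```text
t: 11.53
tool_pos: [0.5467, -0.0319, 0.0692]
tool_rot: [-3.137, -0.166, 0.002]
contact_force: [-6.0, 0.7, 8.4]
opening: 0.0
grip_force: 4.2
t: 12.53
tool_pos: [0.5467, -0.032, 0.0692]
tool_rot: [-3.137, -0.166, 0.002]
contact_force: [-5.8, 1.4, 8.6]
opening: 0.0002
grip_force: 4.2
t: 13.53
tool_pos: [0.5467, -0.0319, 0.0692]
tool_rot: [-3.137, -0.166, 0.002]
contact_force: [-6.6, 1.1, 7.2]
opening: -0.0003
grip_force: 4.2
```

Held level at 69.2 mm and about 8.4 N for 3 s, so I'm handing in.

```bash
python3 -c "
from station import ctrl
print(ctrl.finish_job())"
```

```text
the job is handed in; nothing more can be done
None
```

I pressed white, green and blue in order, each fully down and released, then held the paddle level at half travel for 3 s and handed in at about 13.5 s with the gripper still on it; the yellow key was never pressed and the arm stayed clear of the loose items.

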